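Free the tight tube block from the dry-block heater

ROBOT

A 6-joint arm with a two-finger parallel gripper is mounted at the origin on the work surface. World frame = base frame: x ahead of the robot, y to its left, z up, the work surface at z = 0. Lengths are in m, angles in rad, forces in N, time in s.
With the tool pointing down it reaches from about 0.25 to 0.775 m from the base axis. Payload 4 kg.
Tool frame: the origin (TCP) lies midway between the tips of the shut fingers; the grasp point (between the pads) lies 19 mm behind it; z points along the fingers, y is the line along which they close (so a half turn about z gives the same grasp; the last joint's range is limited). The gripper opens to 94 mm and grips with 3 to 60 N. Pads are 16 mm wide; open, the fingers measure 119 mm over their backs; the gripper's body (75 mm by 177 mm) begins 78 mm behind the grasp point.
Start: joints at [-1.235, 0.087, 1.371, -0, 1.684, -0.103], TCP at [0.234, -0.498, 0.17] pointing down, gripper open.
Joint ranges: [-3.1, 3.1], [-0.76, 2.03], [0.27, 2.55], [-1.08, 4.22], [0.17, 2.65], [-2.57, 2.57]. Speed limits (rad/s): [2.79, 2.79, 3.14, 3.14, 3.14, 3.14].

INTERFACE

Orientations are given as [roll, pitch, yaw] about the fixed x, y, z axes, in that order (R = Rz(yaw) Ry(pitch) Rx(roll)).
In Python, from bench import sensors, eyes, job gives the robot as it stands.
- The arm moves only by the tool arm_command, never from a script. Its argument "series" is a list of rows, each a list of 7 numbers: the opening, from 0 (shut) to 1 (fully open), then the shift along the tool's x, y, z in cm, then the turn, a rotation vector about the tool's x, y, z in rad. In form: [[fingers, dx, dy, dz, wx, wy, wz], ...]. A call has 1 to 20 rows; each row shifts and turns the commanded pose from where the row before left it, along the tool's axes as they then stand; what a row does not reach is not made up. A row lasts 1/10 s, in which the tool goes at most 50 mm and 8.59 degrees, less where a joint would pass 70% of its speed; a pose out of reach is approached as far as the arm can. A call with a gripper value outside its range is refused whole. The fingers move at their own pace and stop on an object; the grip force is fixed at half the most. Time passes only in rows, so rows that do not move let the fingers close. It gives the time, the measured TCP pose, the force and the opening at its end, in the units of the state.
- sensors.get_obs(): the state, without advancing time (a new reading comes with each control period).
- eyes.snapshot(name): name is "side" or "top" or "wrist"; returns the picture (400x640x3 uint8, blue, green, red); there is no depth.
- eyes.get_calibration(name): a dict with "mtx" (3x3 intrinsics, pixels), "R" (3x3) and "t" (3): a world point X has camera coordinates R X + t. Camera axes: x right, y down, z forward; pixel columns grow to the right and rows downward; lengths in m; the calibration is good to about 2 mm. A picture is of the moment at which its call begins: read the wrist's pose just before it. get_calibration takes no time and is no camera call; for the wrist camera it gives the pose at the moment of the call.
- job.close_job(): hands the job in, once; it reports no verdict.
The state is a dict: "time": time; "joint_positions": joint angles; "qvel": joint speeds; "joint_torque": joint torques, N m; "tool_pos": TCP position; "ee_rot": TCP orientation; "wrist_force": force on the tool from outside, world axes, zero at the start; "wrist_torque": the same for the moment, N m; "width": finger opening in m.
Only numpy, scipy, OpenCV 4.12 (cv2) and the standard library are available. Lean on these libraries where they do the work, as an engineer would, in place of code of your own. Each camera call takes 0.05 s, during which the arm holds its last target. There are 200 camera calls.

TASK

Change the block of the bench heater: twist the spring-return knob clockwise to its stop so that its arm pushes the latch bar off the block's lug, and let the knob spring back. The block sits tight and a straight pull would lift the whole heater, so grip it and rock it a few degrees from side to side, several times, easing it up until it is free, without lifting the heater off its plate. Finish while still holding the block upright and still over its well, just clear of the heater (a finger's breadth or two), and leave everything else on the bench alone.

Things in the scene. Friction and masses are not known exactly. Their poses are not given: they have to be found in the camera images.
- plate: Steel locating plate, 160 x 250 x 8 mm, fixed to the bench; origin on the bench. Its x and y axes are also those of the heater standing on it. In this frame: the block's well is at (0, 45) mm, the knob's axis at (5, -85) mm. The white heater case covers x -65..65, y -125..100 mm, and its flat top is 70 mm above the bench
- heater (a joint): height in m by which the whole heater (about 2.6 kg, 26 N) has been lifted off its locating plate; 0 = standing down. Locating pins let it go straight up only. A straight pull on the tight block takes about 36 N and so brings the heater up with it
- well (a point): centre of the well's mouth, level with the heater's flat top (70 mm above the bench). The well is 34 mm deep, 53 mm along plate x and 74 mm along plate y, so there is room to rock the block towards plate +y and -y, none towards x
- bars (a point): midway between the two sprung steel bars along plate x in the well, 16 mm below the heater's top (18 mm above the well's floor). One presses on the block's +y face, one on its -y face, with about 30 N; each holds it by about 18 N of friction until its foot is above them. Rocked about one bar, the block's other side walks up
- block_center (a point): centre, half-way up, of the aluminium tube block: 50 mm (plate x) x 46 (plate y) x 74 tall, about 0.4 kg, square to the plate. Seated, its foot is on the well's floor and its upper 40 mm stand above the heater's top, with flat +y and -y faces to grip. Its +x face has a lug 16 mm wide, 12 out, 6 thick, 2 to 8 mm above the heater's top when seated
- latch_tip (a point): end of the flat steel latch bar (12 mm wide, 5 mm thick) that lies over the block's lug by 8 mm when latched, about 2 mm above it; it runs along plate y, 35 mm to the +x side of the block's and knob's centre line, 10 to 15 mm above the heater's top
- latch (a joint): travel of the latch bar in m towards plate -y, 0 = latched (lug covered); it is clear of the lug from 0.009, stays where it is left, and at most 0.02. The knob's arm pushes it to about 0.014 over the last third of the knob's turn
- knob (a joint): angle in rad of the spring-return knob, 0 at rest, 1.2 at its stop, growing clockwise seen from above; takes 0.06 N m at rest to about 0.3 N m at the stop. Let go, it springs back to 0
- knob_grip (a point): on the knob's axis at grip height, 44 mm above the heater's top. The grip is an upright grey bar 40 mm long, 14 mm thick, from 26 to 58 mm above the heater's top; its length points at +0.6 rad (counter-clockwise from plate +x) at rest, at 0.6 - knob angle in general. Below it, 17 to 23 mm above the top, a steel arm reaches 40 mm out along the same direction
- vial: Bystander, leave alone: small capped glass vial, 20 mm across, 45 mm tall, standing on the heater's top near its -x edge. Origin at its underside's centre
- spare_block: Bystander, leave alone: a smaller aluminium block with four round holes and no lug, 60 x 50 x 50 mm, on the bench by the heater. Origin at its underside's centre
- flask: Bystander, leave alone: conical flask, 80 mm across, 125 mm tall. Origin at its underside's centre
- beaker: Bystander, leave alone: beaker, 66 mm across, 80 mm tall. Origin at its underside's centre
- reagent: Bystander, leave alone: amber bottle, 60 mm across, 130 mm tall. Origin at its underside's centre
- washbottle: Bystander, leave alone: white wash bottle, 66 mm across, 160 mm tall. Origin at its underside's centre
- spatula: Bystander, leave alone: thin steel lab spatula, 155 mm long, lying on the bench
- notebook: Bystander, leave alone: notebook, 150 x 210 x 8 mm, lying on the bench. Origin at its underside's centre
- block: the same tube block, origin at the centre of its underside
Things that resemble listed ones, but are neither listed nor needed, are in the scene too. What is shaped like the block but blue or orange is not meant.

How it is judged:
By the outcome, as a careful person would: the job done as asked, in the order asked, and still so for the second after the job is handed in, while the arm keeps its last pose, push and grip.
It also fails if it takes over 58 s, if anything falls off the work surface, if the arm or the gripper's body presses on something with over 40 N, if the wrist force passes 120 N, or if a joint passes its speed limit or range.

## Working session

There is one attempt and no reset: what is moved stays moved. The work goes in short steps, Python scripts to look and compute and a tool call to move; the robot and the scene stay as the last step left them, time stands still between calls to the robot, and variables do not carry over. Pictures are saved under pics/ and viewed, on a budget of 10 in all, crops included, one or two more only if the job needs it, and the job is handed in when it is done.

Besides the shell and the picture viewer there is one more tool, called after "Request:" as name(argument=value, ...), one argument or row to a line, values as JSON. arm_command: Moves the arm, as the interface text tells. Its arguments: {"type":"object","properties":{"series":{"type":"array","items":{"type":"array","items":{"type":"number"}}}},"required":["series"]}

```bash
mkdir -p pics; ls
python3 - <<'E'
from bench import sensors, eyes, job
import cv2,json
o=sensors.get_obs();print(o)
for n in("top","side"):
    c=eyes.get_calibration(n);print(n,c)
    cv2.imwrite(f"pics/{n}0.png",eyes.snapshot(n))
E
```

```text
pics
{'time': 0.0, 'joint_positions': array([-1.23507663e+00,  8.79224460e-02,  1.37219944e+00, -3.97118431e-05,
        1.68361933e+00, -1.03121248e-01]), 'qvel': array([-1.11608842e-03,  8.72588706e-05, -4.73043792e-04,  1.33119781e-04,
        6.85412781e-04, -5.17782132e-04]), 'joint_torque': array([ 4.06194667e-04, -3.40183854e+01, -3.02424932e+01,  7.18571758e-02,
        3.31224524e-02, -1.74415250e-04]), 'tool_pos': array([ 0.23345659, -0.49731181,  0.16864988]), 'ee_rot': array([-3.13945145e+00, -1.81909969e-04,  4.38836318e-01]), 'wrist_force': array([-0.14023833, -0.48090511,  0.67476247]), 'wrist_torque': array([-0.03348824,  0.0025987 , -0.00041134]), 'width': 0.09411198675621085}
top {'mtx': array([[365.31309686,   0.        , 322.72895513],
       [  0.        , 365.31309686, 205.15764017],
       [  0.        ,   0.        ,   1.        ]]), 'R': array([[-0.02300754, -0.99962926, -0.01455974],
       [-0.99599172,  0.02417811, -0.08611569],
       [ 0.08643579,  0.01252007, -0.99617875]]), 't': array([0.13745354, 0.57804996, 1.16281508])}
side {'mtx': array([[453.71647815,   0.        , 328.54415687],
       [  0.        , 453.71647815, 204.11687775],
       [  0.        ,   0.        ,   1.        ]]), 'R': array([[ 0.9290388 , -0.36929982, -0.02246206],
       [-0.22693922, -0.52085233, -0.82292857],
       [ 0.29220796,  0.7696301 , -0.56770064]]), 't': array([-0.49018584,  0.23963216,  1.1413389 ])}
```

View pics/top0.png

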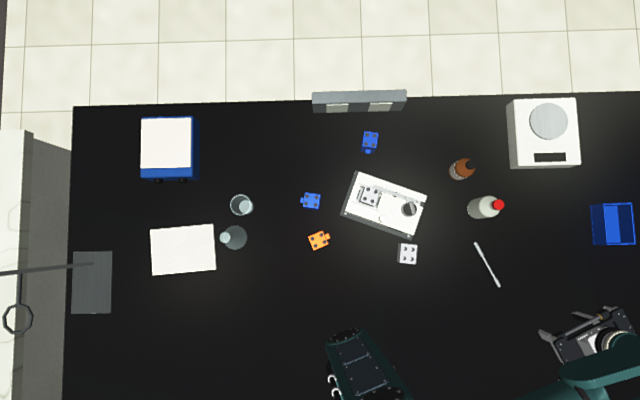

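View pics/side0.png

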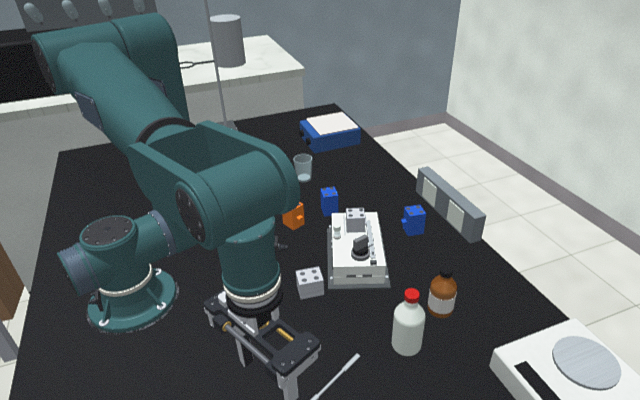

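The top view shows the heater near (385,207), its block near (370,195) and its knob near (410,209). Possible confusions are the blue blocks (370,141) and (311,201), the orange one (319,240), and the spare block with no lug (408,254). By the description, the right one is the aluminium block in the heater. I'll check that in a close crop and measure the case top.

```bash
cat > h.py <<'E'
import numpy as np, cv2
from bench import sensors, eyes
def ray(c,uv,z):
    d=c["R"].T@np.linalg.inv(c["mtx"])@np.array([uv[0],uv[1],1.]); o=-c["R"].T@c["t"]
    return o+d*(z-o[2])/d[2]
def proj(c,X):
    p=c["mtx"]@(c["R"]@np.array(X)+c["t"]); return p[:2]/p[2]
E
python3 - <<'E'
from h import *
im=cv2.imread("pics/top0.png");c=eyes.get_calibration("top")
sub=im[150:260,330:440]
a=cv2.resize(sub,None,fx=5,fy=5,interpolation=cv2.INTER_CUBIC)
s=cv2.imread("pics/side0.png")[190:300,310:400];b=cv2.resize(s,(450,550),interpolation=cv2.INTER_CUBIC)
cv2.imwrite("pics/crop1.png",cv2.resize(np.hstack([a,b]),(800,440)))
m=(im.min(2)>150).astype(np.uint8);
n,l,st,ce=cv2.connectedComponentsWithStats(m)
for i in range(1,n):
    if st[i,4]>500: 
        r=cv2.minAreaRect(np.argwhere(l==i)[:,::-1].astype(np.float32)); print(st[i],r,ray(c,r[0],.07))
        if 330<ce[i][0]<430 and 150<ce[i][1]<260:
            bx=cv2.boxPoints(r);print(bx);print([ray(c,p,.07)[:2].round(4) for p in bx])
E
```

```text
[    0     0   640   272 67901] ((319.5, 135.5), (271.0, 639.0), 90.0) [0.80025703 0.12835721 0.07      ]
[ 513   97   68   69 3942] ((546.7345581054688, 131.5177001953125), (69.11325073242188, 63.392608642578125), 86.18592071533203) [ 0.79362486 -0.58984368  0.07      ]
[ 140  117   51   52 2483] ((165.0, 142.5), (51.0, 50.0), 90.0) [0.79080737 0.62330656 0.07      ]
[ 344  172   83   66 2875] ((385.1553649902344, 204.64308166503906), (73.2759017944336, 45.818241119384766), 19.440032958984375) [ 0.57419275 -0.0719214   0.07      ]
[[342.98154 214.0523 ]
 [358.23074 170.84616]
 [427.3292  195.23386]
 [412.08    238.44   ]]
[array([0.5479, 0.0606]), array([0.6832, 0.0087]), array([ 0.6005, -0.2046]), array([ 0.4671, -0.1511])]
[ 150  224   66   52 2943] ((182.27304077148438, 249.1168670654297), (46.07722473144531, 64.99163055419922), 84.5596694946289) [0.45040067 0.56423451 0.07      ]
[   0  274   17  126 1482] ((7.999999046325684, 336.4999694824219), (15.999998092651367, 124.99998474121094), 0.0) [0.19538726 1.10049302 0.07      ]
```

View pics/crop1.png

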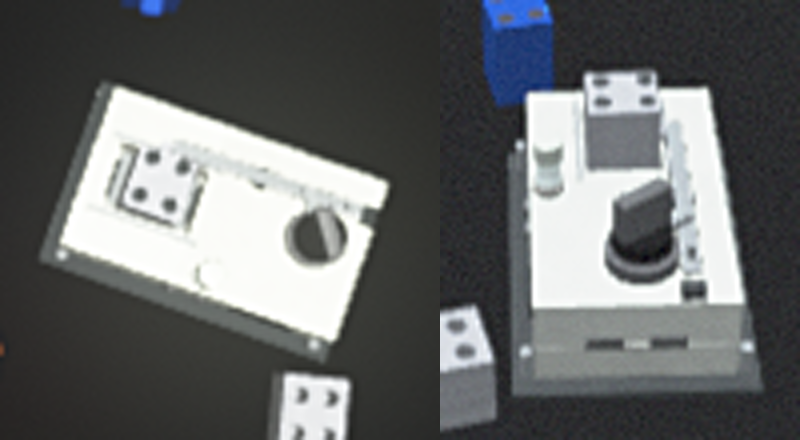

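The crop confirms the aluminium block with four holes sitting in the white heater, with the latch bar along its +x side and the knob at the other end. The blue and orange ones are not it. Next I hover above for a wrist view.

Request:
arm_command(
  series=[
    [1, 0, 0, -4.4, 0, 0, 0],
    [1, 0, 0, -4.4, 0, 0, 0],
    [1, 0, 0, -4.4, 0, 0, 0],
    [1, 4.1, -2.4, 0, 0, 0, 0],
    [1, 4.1, -2.4, 0, 0, 0, 0],
    [1, 4.1, -2.4, 0, 0, 0, 0],
    [1, 4.1, -2.4, 0, 0, 0, 0],
    [1, 4.1, -2.4, 0, 0, 0, 0],
    [1, 4.1, -2.4, 0, 0, 0, 0],
    [1, 4.1, -2.4, 0, 0, 0, 0],
    [1, 4.1, -2.4, 0, 0, 0, 0],
    [1, 4.1, -2.4, 0, 0, 0, 0],
    [1, 4.1, -2.4, 0, 0, 0, 0],
    [1, 0, 0, 0, 0, 0, 0.105],
    [1, 0, 0, 0, 0, 0, 0.105],
    [1, 0, 0, 0, 0, 0, 0],
    [1, 0, 0, 0, 0, 0, 0],
  ],
)

```text
time: 1.8
tool_pos: [0.5027, -0.1065, 0.3013]
ee_rot: [-3.141, 0.001, 0.231]
wrist_force: [-0.6, -0.3, 0.2]
width: 0.0941
```

Run:
```python
from h import *
o=sensors.get_obs();print(o["tool_pos"],o["ee_rot"])
c=eyes.get_calibration("wrist"); im=eyes.snapshot("wrist"); cv2.imwrite("pics/w1.png",im)
print(-c["R"].T@c["t"]); np.savez("w1.npz",**c)
```

```text
[ 0.50269061 -0.1064563   0.30133813] [-3.14121262e+00  7.62374428e-04  2.30829975e-01]
[ 0.57427593 -0.08889071  0.51557372]
```

View pics/w1.png

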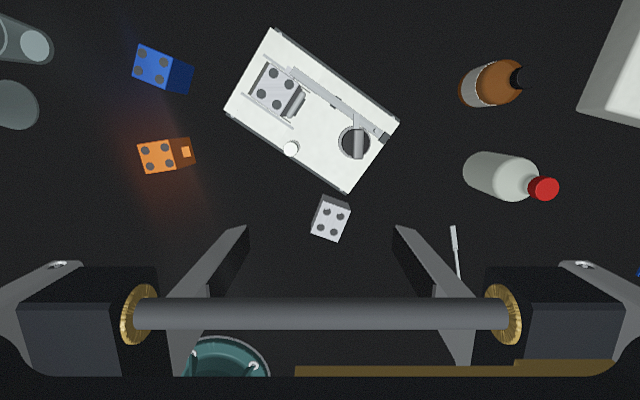

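Wrist view: the heater's case corners are at about (275,28), (398,120), (347,193) and (225,108). The block's top is near (276,88), the knob at (356,143) and the vial at (291,149).

Run:
```python
from h import *
c=dict(np.load("w1.npz"));im=cv2.imread("pics/w1.png")
g=im[10:205,210:415].min(2)
for th in(130,160,190):
    m=(g>th).astype(np.uint8); m=cv2.morphologyEx(m,cv2.MORPH_OPEN,np.ones((3,3)))
    n,l,st,ce=cv2.connectedComponentsWithStats(m); i=1+np.argmax(st[1:,4])
    h=cv2.convexHull(np.argwhere(l==i)[:,::-1].astype(np.float32))+[210,10]
    W=np.array([ray(c,p[0],.07)[:2] for p in h],np.float32)
    r=cv2.minAreaRect(W*1000); B=cv2.boxPoints(r); print(th,r, B.round(0).tolist())
# block top, z=.110 : grey mask near
for z,p in((.110,(275,28)),):
    pass
pts={"blk":(276,88,.110),"knob":(356,143,.128),"vial":(291,149,.115)}
for k,(u,v,z) in pts.items(): print(k,ray(c,(u,v),z).round(4))
yaw=np.radians(-21.2)
cv2.imwrite("pics/crop2.png",cv2.resize(im[15:205,215:415],None,fx=3,fy=3,interpolation=cv2.INTER_CUBIC))
```

```text
130 ((579.1766357421875, -73.80857849121094), (225.2271270751953, 136.65972900390625), 68.83694458007812) [[475.0, -154.0], [602.0, -203.0], [684.0, 7.0], [556.0, 56.0]]
160 ((579.0255737304688, -73.81526184082031), (225.10385131835938, 136.38302612304688), 68.83142852783203) [[475.0, -154.0], [602.0, -203.0], [683.0, 7.0], [556.0, 56.0]]
190 ((579.0486450195312, -73.83259582519531), (224.2827911376953, 134.72349548339844), 68.81550598144531) [[476.0, -154.0], [601.0, -203.0], [682.0, 6.0], [557.0, 55.0]]
blk [ 0.6031 -0.0225  0.11  ]
knob [ 0.5593 -0.1401  0.128 ]
vial [ 0.5309 -0.058   0.115 ]
```

View pics/crop2.png

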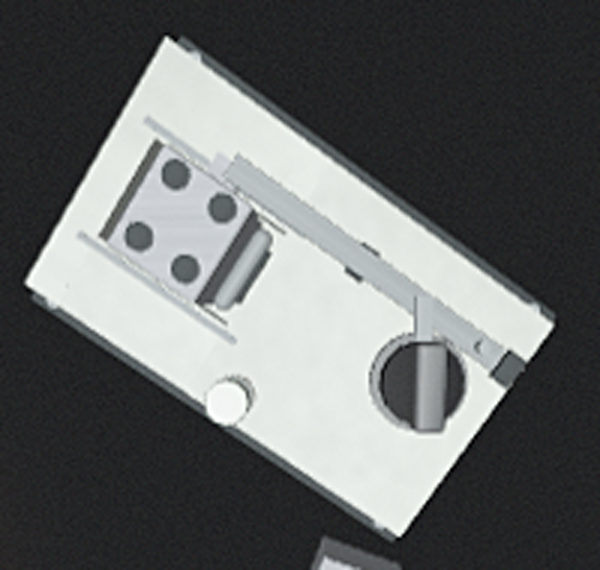

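Measurements agree. The case comes out 225 mm long, with plate yaw about -21.2°. That puts the knob axis at about (0.560, -0.144) and the well at (0.6025, -0.021), matching what I read from the block and knob directly. The gripper's yaw already fits the grip bar, so I go to the knob.

Request:
arm_command(
  series=[
    [0.55, 2.4, 2.5, 0, 0, 0, 0],
    [0.55, 2.3, 2.5, 0, 0, 0, 0],
    [0.55, 0, 0, 4, 0, 0, 0],
    [0.55, 0, 0, 4, 0, 0, 0],
    [0.55, 0, 0, 4, 0, 0, 0],
    [0.55, 0, 0, 4, 0, 0, 0],
    [0.55, 0, 0, 3.2, 0, 0, 0],
    [0.55, 0, 0, 1, 0, 0, 0],
    [0.55, 0, 0, 0, 0, 0, 0],
    [0.55, 0, 0, 0, 0, 0, 0],
  ],
)

```text
time: 2.85
tool_pos: [0.5611, -0.1452, 0.1019]
ee_rot: [3.14, -0.003, 0.229]
wrist_force: [0.4, 0.1, 0.7]
width: 0.0515
```

Run:
```python
from h import *
c=eyes.get_calibration("wrist"); im=eyes.snapshot("wrist"); s=eyes.snapshot("side")
a=cv2.resize(im[0:400,120:520],(400,400)); b=cv2.resize(s[180:320,290:430],(400,400))
cv2.imwrite("pics/w2.png",np.hstack([a,b])); o=sensors.get_obs(); print(o["tool_pos"],o["ee_rot"])
for z in(.128,): print(proj(c,(.560,-.144,z)))
```

```text
[ 0.56165955 -0.14522211  0.10270614] [ 3.13874274 -0.00425585  0.22892448]
[319.56773879 234.07510726]
```

View pics/w2.png

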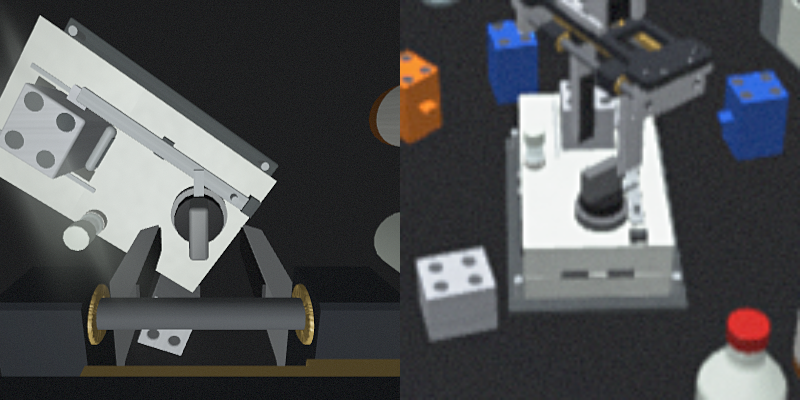

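Run:
```python
from h import *
o=sensors.get_obs(); print(o["time"],o["tool_pos"],o["joint_positions"])
t=o["tool_pos"]
y=np.array([np.sin(.229),-np.cos(.229),0])
for n in("side","wrist","top"):
    c=eyes.get_calibration(n)
    print(n,proj(c,t),proj(c,t+y*.025),proj(c,t-y*.025),"knob",proj(c,(.560,-.144,.128)),proj(c,(.560,-.144,.096)))
```

```text
2.95 [ 0.56165955 -0.14522211  0.10270614] [-3.50701787e-01  1.71612180e-01  1.40973666e+00 -5.34705045e-05
  1.55512215e+00  9.91176822e-01]
side [361.68861796 245.39262962] [367.98193497 250.64557359] [355.58184127 240.29538825] knob [361.06332528 237.37808986] [360.83112065 247.33185576]
wrist [321.3770513  220.68414032] [353.67246324 220.63980657] [289.061378   220.72850189] knob [319.34096727 234.29115614] [319.35753862 219.57812574]
top [411.21859193 207.23156958] [419.18937496 205.17244249] [403.2451348  209.29138748] knob [412.76600919 207.11272152] [410.34186353 207.96061602]
```

Request:
arm_command(
  series=[
    [0.55, -0.15, -0.15, 0.4, 0, 0, 0],
    [0, 0, 0, 0, 0, 0, 0],
    [0, 0, 0, 0, 0, 0, 0],
    [0, 0, 0, 0, 0, 0, 0],
    [0, 0, 0, 0, 0, 0, 0],
    [0, 0, 0, 0, 0, 0, 0],
    [0, 0, 0, 0, 0, 0, 0],
  ],
)

```text
time: 3.65
tool_pos: [0.5582, -0.1434, 0.0958]
ee_rot: [3.142, 0.0, 0.229]
wrist_force: [0.2, -0.0, -0.1]
width: 0.007
```

Request:
arm_command(
  series=[
    [0, 0, 0, 0, 0, 0, 0],
    [0, 0, 0, 0, 0, 0, 0],
  ],
)

```text
time: 3.85
tool_pos: [0.5582, -0.1434, 0.0958]
ee_rot: [3.142, 0.0, 0.229]
wrist_force: [-0.3, -0.2, 0.4]
width: 0.0002
```

Run:
```python
from h import *
c=eyes.get_calibration("wrist"); im=eyes.snapshot("wrist"); s=eyes.snapshot("side")
o=sensors.get_obs(); print(o["tool_pos"],o["ee_rot"],o["width"],o["wrist_force"])
print(proj(c,o["tool_pos"]),proj(eyes.get_calibration("side"),o["tool_pos"]))
a=cv2.resize(im[120:320,220:420],(400,400),interpolation=cv2.INTER_CUBIC); b=cv2.resize(s[195:275,320:400],(400,400),interpolation=cv2.INTER_CUBIC)
cv2.imwrite("pics/w3.png",np.hstack([a,b]))
```

```text
[ 0.55816287 -0.14339303  0.09575053] [3.14152146e+00 5.49581735e-05 2.28790526e-01] 6.525369227362556e-05 [-0.3640566   0.28102071 -0.17050931]
[321.37705061 220.72209331] [360.0626262  247.45097078]
```

View pics/w3.png

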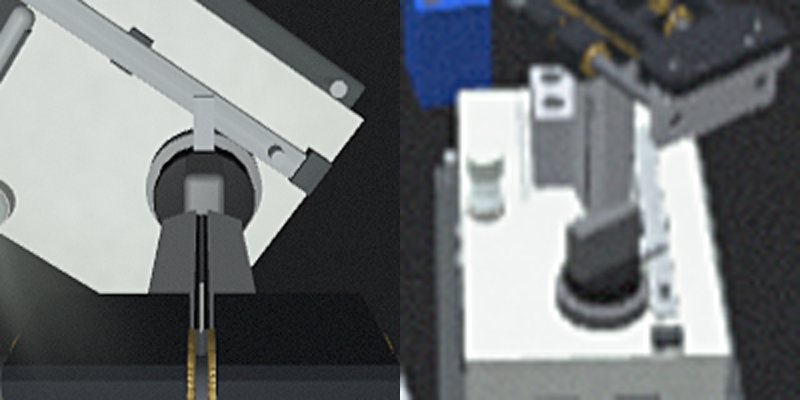

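Run:
```python
from h import *
o=sensors.get_obs()
print(o["time"],o["tool_pos"],o["width"])
c=eyes.get_calibration("wrist");s=eyes.get_calibration("side");print(c["mtx"],c["R"].round(3),-c["R"].T@c["t"])
k=np.array([.560,-.144,0]);a=.23;u=np.array([np.cos(a),np.sin(a),0]);v=np.array([-u[1],u[0],0])
for z in(.128,.096):
  for i in(-20,20):
    for j in(-7,7):
      X=k+u*i/1e3+v*j/1e3+[0,0,z]; print(z,i,j,((proj(c,X)-[220,120])*2).round(),((proj(s,X)-[320,195])*5+[400,0]).round())
for z in(0,.02,.04,.06): X=o["tool_pos"]+[0,0,z]; print("finger",z,((proj(c,X)-[220,120])*2).round(),((proj(s,X)-[320,195])*5+[400,0]).round())
```

```text
3.95 [ 0.55816287 -0.14339303  0.09575053] 6.525369227362556e-05
[[291.9402218    0.         320.38047804]
 [  0.         291.9402218  199.15064442]
 [  0.           0.           1.        ]] [[ 0.227 -0.974  0.   ]
 [-0.942 -0.219  0.254]
 [-0.247 -0.058 -0.967]] [ 0.62962253 -0.12592157  0.31001507]
0.128 -20 -7 [227. 283.] [582. 234.]
0.128 -20 7 [186. 283.] [565. 220.]
0.128 20 -7 [228. 170.] [646. 204.]
0.128 20 7 [185. 171.] [628. 190.]
0.096 -20 -7 [223. 246.] [581. 284.]
0.096 -20 7 [188. 246.] [564. 270.]
0.096 20 -7 [224. 147.] [644. 254.]
0.096 20 7 [187. 147.] [627. 239.]
finger 0 [203. 201.] [600. 262.]
finger 0.02 [203. 220.] [601. 231.]
finger 0.04 [203. 242.] [602. 200.]
finger 0.06 [203. 269.] [602. 168.]
```

Run:
```python
from h import *
c=eyes.get_calibration("wrist")
for X in((.6015,-.203,.07),(.4755,-.154,.07),(.683,.0065,.07)): print(((proj(c,X)-[220,120])*2).round(),proj(c,X).round())
a=cv2.imread("pics/w3.png")
print(ray(c,(401,180),.07))
cv2.imwrite("pics/w3z.png",np.hstack([cv2.resize(a[120:270,130:280],(400,400),interpolation=cv2.INTER_CUBIC),cv2.resize(a[150:330,540:720],(400,400),interpolation=cv2.INTER_CUBIC)]))
```

```text
[365. 116.] [403. 178.]
[184. 352.] [312. 296.]
[-122. -229.] [159.   5.]
[ 0.59958326 -0.20214708  0.07      ]
```

View pics/w3z.png

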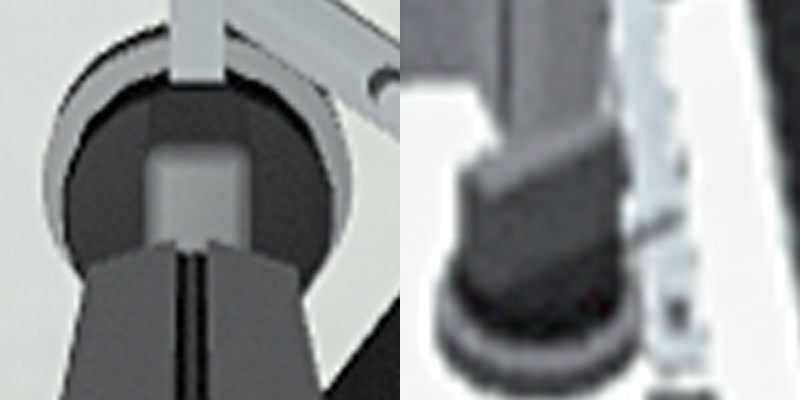

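Run:
```python
from h import *
s=eyes.get_calibration("side")
a=.4388;y=np.array([np.sin(a),-np.cos(a),0]);x=np.array([np.cos(a),np.sin(a),0])
t=np.array([.2335,-.4973,.1686])
for dz in(0,.035):
  for j in(-.047,-.0595,.047,.0595): print(dz,j,proj(s,t+y*j+[0,0,dz]).round())
im=cv2.imread("pics/side0.png"); cv2.imwrite("pics/s0z.png",cv2.resize(im[280:400,190:340],None,fx=4,fy=4,interpolation=cv2.INTER_CUBIC))
```

```text
0 -0.047 [252. 377.]
0 -0.0595 [247. 373.]
0 0.047 [290. 413.]
0 0.0595 [296. 418.]
0.035 -0.047 [250. 364.]
0.035 -0.0595 [245. 360.]
0.035 0.047 [289. 400.]
0.035 0.0595 [295. 405.]
```

View pics/s0z.png

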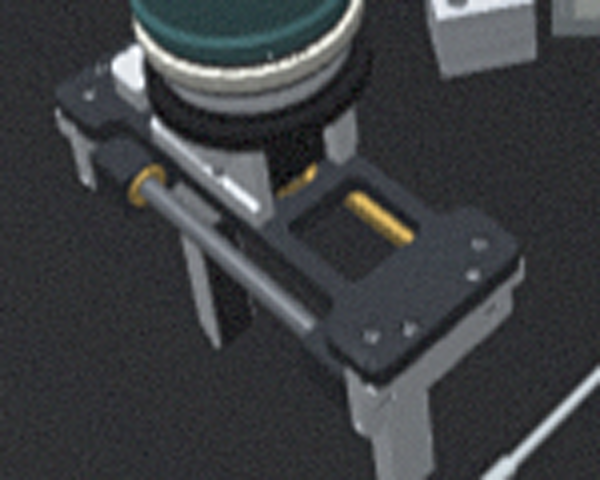

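The fingertips, in both the start side view and the wrist view, sit about 32 mm above the reported TCP. That is why the fingers shut just over the bar, with no contact force. I'll treat the tips as TCP + 33 mm, open, go lower and regrip.

Request:
arm_command(
  series=[
    [0.55, 0, 0, 0, 0, 0, 0],
    [0.55, 0, 0, 0, 0, 0, 0],
    [0.55, 0, 0, 0, 0, 0, 0],
    [0.55, 0, 0, 0, 0, 0, 0],
    [0.55, 0, 0, 0, 0, 0, 0],
    [0.55, 0, 0, 0, 0, 0, 0],
    [0.55, 0, 0, 0, 0, 0, 0],
    [0.55, 0.15, 0.1, 1, 0, 0, 0],
    [0.55, 0, 0, 1, 0, 0, 0],
    [0.55, 0, 0, 0.8, 0, 0, 0],
    [0, 0, 0, 0, 0, 0, 0],
    [0, 0, 0, 0, 0, 0, 0],
    [0, 0, 0, 0, 0, 0, 0],
    [0, 0, 0, 0, 0, 0, 0],
    [0, 0, 0, 0, 0, 0, 0],
    [0, 0, 0, 0, 0, 0, 0],
    [0, 0, 0, 0, 0, 0, 0],
    [0, 0, 0, 0, 0, 0, 0],
  ],
)

```text
time: 5.75
tool_pos: [0.5601, -0.1439, 0.0683]
ee_rot: [3.141, -0.001, 0.229]
wrist_force: [-0.3, 0.2, 1.9]
width: 0.0141
```

The width is 14.1 mm, so the bar is held. Now the clockwise twist.

Request:
arm_command(
  series=[
    [0, 0, 0, 0, 0, 0, 0.12],
    [0, 0, 0, 0, 0, 0, 0.12],
    [0, 0, 0, 0, 0, 0, 0.12],
    [0, 0, 0, 0, 0, 0, 0.12],
    [0, 0, 0, 0, 0, 0, 0.12],
    [0, 0, 0, 0, 0, 0, 0.12],
    [0, 0, 0, 0, 0, 0, 0.12],
    [0, 0, 0, 0, 0, 0, 0.12],
    [0, 0, 0, 0, 0, 0, 0.12],
    [0, 0, 0, 0, 0, 0, 0.12],
    [0, 0, 0, 0, 0, 0, 0.04],
    [0, 0, 0, 0, 0, 0, 0],
    [0, 0, 0, 0, 0, 0, 0],
  ],
)

```text
time: 7.05
tool_pos: [0.5596, -0.1452, 0.0683]
ee_rot: [3.14, -0.002, -1.01]
wrist_force: [-1.8, -2.8, 3.6]
width: 0.0137
```

Run:
```python
from h import *
o=sensors.get_obs();print(o["ee_rot"],o["wrist_torque"],o["wrist_force"],o["joint_positions"])
im=eyes.snapshot("wrist"); cv2.imwrite("pics/w4.png",im[0:330])
```

```text
[ 3.14008227e+00 -1.83559220e-03 -1.00994407e+00] [-0.50446619  0.53260667  0.60597963] [-1.83809184 -2.82507832  3.59745909] [-0.35031488  0.189732    1.45823886 -0.00232545  1.49309708  2.2306068 ]
```

View pics/w4.png

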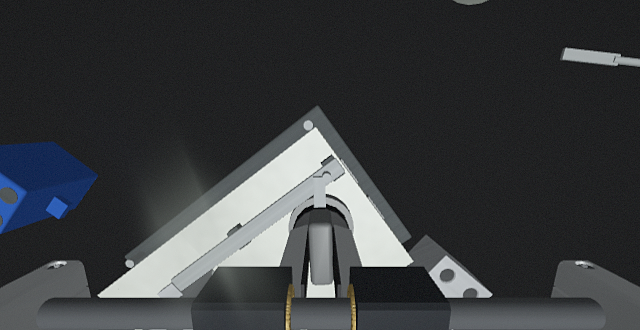

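The wrist torque rose to 0.6 N m, so the knob is at its stop. The picture shows the arm at (320,190) pushing the latch bar's end at (330,168). I release, lift, turn to the block's yaw and move over it.

Request:
arm_command(
  series=[
    [0, 0, 0, 0, 0, 0, -0.04],
    [0.6, 0, 0, 0, 0, 0, 0],
    [0.6, 0, 0, 0, 0, 0, 0],
    [0.6, 0, 0, 0, 0, 0, 0],
    [0.6, 0, 0, 0, 0, 0, 0],
    [0.6, 0, 0, 0, 0, 0, 0],
    [0.6, 0, 0, 0, 0, 0, 0],
    [0.6, 0, 0, -3, 0, 0, 0],
    [0.6, 0, 0, -4, 0, 0, 0],
    [0.6, 0, 0, -2, 0, 0, 0],
    [0.9, 0, 0, 0, 0, 0, -0.12],
    [0.9, 0, 0, 0, 0, 0, -0.12],
    [0.9, 0, 0, 0, 0, 0, -0.12],
    [0.9, 0, 0, 0, 0, 0, -0.12],
    [0.9, 0, 0, 0, 0, 0, -0.12],
    [0.9, -0.2, -4.3, 0, 0, 0, 0],
    [0.9, -0.2, -4.3, 0, 0, 0, 0],
    [0.9, -0.2, -4.3, 0, 0, 0, 0],
    [0.9, 0, 0, 0, 0, 0, 0],
    [0.9, 0, 0, 0, 0, 0, 0],
  ],
)

```text
time: 9.1
tool_pos: [0.6005, -0.0203, 0.1571]
ee_rot: [3.141, 0.002, -0.369]
wrist_force: [-0.8, 0.3, -1.5]
width: 0.0847
```

Run:
```python
from h import *
o=sensors.get_obs();print(o["tool_pos"],o["ee_rot"],o["wrist_force"])
c=eyes.get_calibration("wrist");im=eyes.snapshot("wrist"); cv2.imwrite("pics/w5.png",im);np.savez("w5.npz",**c)
P=np.array([.5862,-.0631]);yw=np.radians(-21.18);X=np.array([np.cos(yw),np.sin(yw)]);Y=np.array([-X[1],X[0]])
f=lambda x,y,z:proj(c,np.r_[P+X*x/1e3+Y*y/1e3,z/1e3]).round().tolist()
print("block top corners",[f(i*25,45+j*23,110) for i in(-1,1) for j in(-1,1)],"latch tip expected unlatched/latched", "lug",f(31,45,78))
```

```text
[ 0.60054941 -0.02025482  0.15713828] [ 3.14120809e+00  1.87515177e-03 -3.68692017e-01] [-0.82356031  0.2580723  -1.47919285]
block top corners [[345.0, 227.0], [297.0, 227.0], [347.0, 175.0], [296.0, 175.0]] latch tip expected unlatched/latched lug [321.0, 163.0]
```

View pics/w5.png

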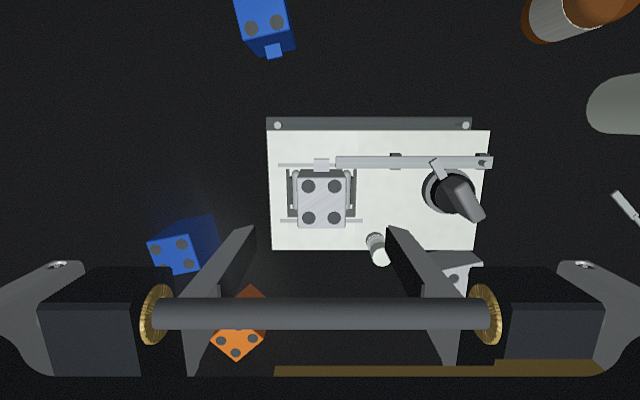

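The wrist view shows the lug at (321,163) uncovered, with the latch bar's tip at x≈336 clear of it. The knob's grip is back at rest, pointing from (440,170) to (475,215). The block's top corners match my prediction within 2 px. I descend and grip.

Request:
arm_command(
  series=[
    [0.9, 0.2, 0, 4, 0, 0, 0],
    [0.9, 0, 0, 4, 0, 0, 0],
    [0.9, 0, 0, 2, 0, 0, 0],
    [0.9, 0, 0, 0.9, 0, 0, 0],
    [0.9, 0, 0, 0, 0, 0, 0],
    [0, 0, 0, 0, 0, 0, 0],
    [0, 0, 0, 0, 0, 0, 0],
    [0, 0, 0, 0, 0, 0, 0],
    [0, 0, 0, 0, 0, 0, 0],
    [0, 0, 0, 0, 0, 0, 0],
    [0, 0, 0, 0, 0, 0, 0],
    [0, 0, 0, 0, 0, 0, 0],
    [0, 0, 0, 0, 0, 0, 0],
  ],
)

```text
time: 10.45
tool_pos: [0.6033, -0.0221, 0.0493]
ee_rot: [-3.141, -0.001, -0.371]
wrist_force: [0.7, 0.2, 2.2]
width: 0.0459
```

```bash
cat > rock.py <<'E'
# plan rocking in plate (y,z) [mm]; a = tilt, + turns plate y towards z (i.e. +y side up). tool y=-plate y, tool z=-world z
import numpy as np,sys
def R(a): return np.array([[np.cos(a),-np.sin(a)],[np.sin(a),np.cos(a)]])
def swing(p,a,to,n,base,extra=0):
    """rotate about the bar on the lower-going side; base=(y of well) ; returns rows cm/rad"""
    s=1 if to>a else -1; piv=np.array([base-23*s,54.])
    out=[]
    for da in np.full(n,(to-a)/n):
        q=piv+R(da)@(p-piv)+[0,extra/n]
        d=R(-a)@(q-p)            # in tool-tilted axes (y',z')
        # turn: +a rotates y->z about plate x ; tool x = plate x, so wx=+da
        out.append([0,0,round(-d[0]/10,2),round(-d[1]/10,2),round(da,3),0,0]); p=q;a+=da
    return p,a,out
E
python3 - <<'E'
from h import *; from rock import *
o=sensors.get_obs();print(o["tool_pos"],o["ee_rot"],o["wrist_force"],o["width"])
yw=np.radians(-21.18);Y=np.array([-np.sin(yw),np.cos(yw)]);well=np.array([.6025,-.0211])
p=np.array([(o["tool_pos"][:2]-well)@Y*1e3,o["tool_pos"][2]*1e3]);a=0;print(p)
for to in(.08,-.08,.08):
    p,a,r=swing(p,a,to,4 if a==0 else 6,0); print(p.round(1),a,r)
E
```

```text
[ 0.6032845  -0.02208638  0.04925513] [-3.14106454e+00 -7.83441474e-04 -3.70931237e-01] [0.6961104  0.21947164 2.20376074] 0.045927741385812716
[-0.63630985 49.25512756]
[-0.3 51.1] 0.08 [[0, 0, np.float64(-0.01), np.float64(-0.04), np.float64(0.02), 0, 0], [0, 0, np.float64(-0.01), np.float64(-0.04), np.float64(0.02), 0, 0], [0, 0, np.float64(-0.01), np.float64(-0.04), np.float64(0.02), 0, 0], [0, 0, np.float64(-0.01), np.float64(-0.04), np.float64(0.02), 0, 0]]
[-0.5 54.8] -0.08000000000000002 [[0, 0, np.float64(0.0), np.float64(-0.06), np.float64(-0.027), 0, 0], [0, 0, np.float64(0.0), np.float64(-0.06), np.float64(-0.027), 0, 0], [0, 0, np.float64(0.0), np.float64(-0.06), np.float64(-0.027), 0, 0], [0, 0, np.float64(0.0), np.float64(-0.06), np.float64(-0.027), 0, 0], [0, 0, np.float64(0.0), np.float64(-0.06), np.float64(-0.027), 0, 0], [0, 0, np.float64(0.0), np.float64(-0.06), np.float64(-0.027), 0, 0]]
[-0.9 58.4] 0.08000000000000002 [[0, 0, np.float64(0.01), np.float64(-0.06), np.float64(0.027), 0, 0], [0, 0, np.float64(0.01), np.float64(-0.06), np.float64(0.027), 0, 0], [0, 0, np.float64(0.01), np.float64(-0.06), np.float64(0.027), 0, 0], [0, 0, np.float64(0.01), np.float64(-0.06), np.float64(0.027), 0, 0], [0, 0, np.float64(0.01), np.float64(-0.06), np.float64(0.027), 0, 0], [0, 0, np.float64(0.01), np.float64(-0.06), np.float64(0.027), 0, 0]]
```

The block is gripped at a width of 45.9 mm. First half-rock, tilting the +y side up about the -y bar.

Request:
arm_command(
  series=[
    [0, 0, -0.008, -0.046, 0.02, 0, 0],
    [0, 0, -0.008, -0.046, 0.02, 0, 0],
    [0, 0, -0.008, -0.046, 0.02, 0, 0],
    [0, 0, -0.008, -0.046, 0.02, 0, 0],
    [0, 0, 0, 0, 0, 0, 0],
  ],
)

```text
time: 10.95
tool_pos: [0.6032, -0.0223, 0.0511]
ee_rot: [-3.059, -0.001, -0.373]
wrist_force: [0.0, 1.6, 3.7]
width: 0.0457
```

Request:
arm_command(
  series=[
    [0, 0, 0.003, -0.061, -0.027, 0, 0],
    [0, 0, 0.003, -0.061, -0.027, 0, 0],
    [0, 0, 0.003, -0.061, -0.027, 0, 0],
  ],
)

```text
time: 11.25
tool_pos: [0.6032, -0.0221, 0.0512]
ee_rot: [3.139, 0.0, -0.371]
wrist_force: [3.7, -1.6, -6.0]
width: 0.0459
```

Request:
arm_command(
  series=[
    [0, 0, 0.003, -0.061, -0.027, 0, 0],
    [0, 0, 0.003, -0.061, -0.027, 0, 0],
    [0, 0, 0.003, -0.061, -0.027, 0, 0],
    [0, 0, 0, 0, 0, 0, 0],
  ],
)

```text
time: 11.65
tool_pos: [0.603, -0.022, 0.0534]
ee_rot: [3.057, 0.0, -0.37]
wrist_force: [4.0, -1.5, -9.3]
width: 0.0456
```

Request:
arm_command(
  series=[
    [0, 0, 0.008, -0.062, 0.027, 0, 0],
    [0, 0, 0.008, -0.062, 0.027, 0, 0],
    [0, 0, 0.008, -0.062, 0.027, 0, 0],
    [0, 0, 0.008, -0.062, 0.027, 0, 0],
    [0, 0, 0.008, -0.062, 0.027, 0, 0],
    [0, 0, 0.008, -0.062, 0.027, 0, 0],
    [0, 0, 0, 0, 0, 0, 0],
  ],
)

```text
time: 12.35
tool_pos: [0.6025, -0.0228, 0.0576]
ee_rot: [-3.061, 0.001, -0.372]
wrist_force: [4.4, -0.1, -8.8]
width: 0.0456
```

Run:
```python
from h import *; from rock import *
o=sensors.get_obs();print(o["tool_pos"],o["ee_rot"],o["wrist_force"],o["wrist_torque"])
c=eyes.get_calibration("side");s=eyes.snapshot("side")
print(proj(c,(.603,-.022,.07)))
cv2.imwrite("pics/s2.png",cv2.resize(s[175:295,310:410],(600,600),interpolation=cv2.INTER_CUBIC))
```

```text
[ 0.60250545 -0.02281036  0.05763437] [-3.06064599e+00  6.33858317e-04 -3.71582378e-01] [ 4.40034655 -0.1069321  -8.75566321] [ 0.44730215 -1.24198717  0.00552941]
[356.09987299 224.49901351]
```

View pics/s2.png

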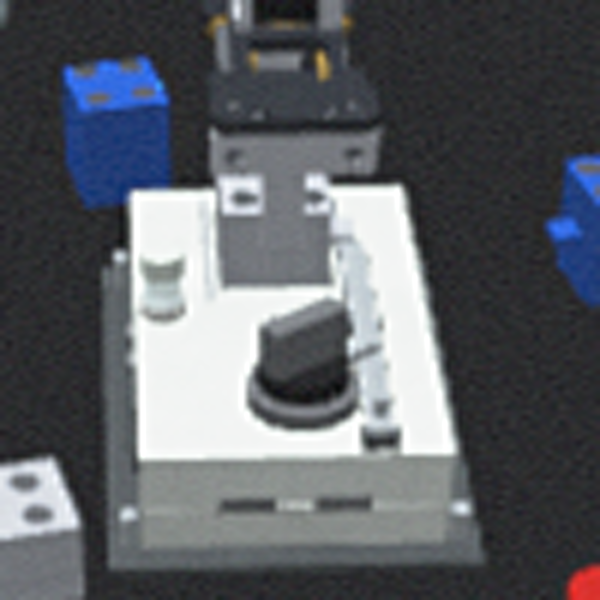

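The heater stands down. Its front face shows the block risen by about 8 mm, with the lug up beside the latch bar at (340,228). Downward pull on the tool is only 9 N, so I continue.

Run:
```python
from rock import *
p=np.array([-.8,57.6]);a=.08
for to in(-.08,.08,-.08,.08):
    p,a,r=swing(p,a,to,6,0); print(p.round(1),np.array(r)[:,2:5].astype(float).mean(0).round(3))
```

```text
[ 0.1 61.3] [-0.02  -0.06  -0.027]
[-1.4 64.9] [ 0.03  -0.06   0.027]
[ 0.7 68.7] [-0.04  -0.06  -0.027]
[-2.  72.3] [ 0.04  -0.06   0.027]
```

Request:
arm_command(
  series=[
    [0, 0, -0.02, -0.062, -0.027, 0, 0],
    [0, 0, -0.02, -0.062, -0.027, 0, 0],
    [0, 0, -0.02, -0.062, -0.027, 0, 0],
    [0, 0, -0.02, -0.062, -0.027, 0, 0],
    [0, 0, -0.02, -0.062, -0.027, 0, 0],
    [0, 0, -0.02, -0.062, -0.027, 0, 0],
    [0, 0, 0, 0, 0, 0, 0],
  ],
)

```text
time: 13.1
tool_pos: [0.603, -0.0213, 0.0617]
ee_rot: [3.057, 0.001, -0.37]
wrist_force: [3.0, -1.6, -8.0]
width: 0.0459
```

Request:
arm_command(
  series=[
    [0, 0, 0.03, -0.062, 0.027, 0, 0],
    [0, 0, 0.03, -0.062, 0.027, 0, 0],
    [0, 0, 0.03, -0.062, 0.027, 0, 0],
    [0, 0, 0.03, -0.062, 0.027, 0, 0],
    [0, 0, 0.03, -0.062, 0.027, 0, 0],
    [0, 0, 0.03, -0.062, 0.027, 0, 0],
    [0, 0, 0, 0, 0, 0, 0],
  ],
)

```text
time: 13.8
tool_pos: [0.6022, -0.0234, 0.0656]
ee_rot: [-3.059, 0.001, -0.373]
wrist_force: [2.4, 1.8, -9.0]
width: 0.0458
```

Request:
arm_command(
  series=[
    [0, 0, -0.04, -0.062, -0.027, 0, 0],
    [0, 0, -0.04, -0.062, -0.027, 0, 0],
    [0, 0, -0.04, -0.062, -0.027, 0, 0],
    [0, 0, -0.04, -0.062, -0.027, 0, 0],
    [0, 0, -0.04, -0.062, -0.027, 0, 0],
    [0, 0, -0.04, -0.062, -0.027, 0, 0],
    [0, 0, 0, 0, 0, 0, 0],
  ],
)

```text
time: 14.5
tool_pos: [0.6032, -0.022, 0.0702]
ee_rot: [3.055, -0.001, -0.37]
wrist_force: [-3.6, -3.9, -1.3]
width: 0.0462
```

Request:
arm_command(
  series=[
    [0, 0, 0.04, -0.062, 0.027, 0, 0],
    [0, 0, 0.04, -0.062, 0.027, 0, 0],
    [0, 0, 0.04, -0.062, 0.027, 0, 0],
    [0, 0, 0.04, -0.062, 0.027, 0, 0],
    [0, 0, 0.04, -0.062, 0.027, 0, 0],
    [0, 0, 0.04, -0.062, 0.027, 0, 0],
    [0, 0, 0, 0, 0, 0, 0],
  ],
)

```text
time: 15.2
tool_pos: [0.6026, -0.0239, 0.0733]
ee_rot: [-3.06, -0.0, -0.373]
wrist_force: [0.3, 0.6, -3.3]
width: 0.0456
```

Pull is down to about the block's own weight and its foot is above the bars. I level, centre, and ease it up to about 15 mm clear of the heater's top.

Request:
arm_command(
  series=[
    [0, 0, -0.07, -0.1, -0.027, 0, 0],
    [0, 0, -0.07, -0.1, -0.027, 0, 0],
    [0, 0, -0.06, -0.1, -0.027, 0, 0],
    [0, 0, 0, 0, 0, 0, 0],
  ],
)

```text
time: 15.6
tool_pos: [0.6039, -0.0198, 0.0762]
ee_rot: [3.14, -0.0, -0.368]
wrist_force: [-0.8, -0.2, -3.8]
width: 0.0457
```

Request:
arm_command(
  series=[
    [0, 0, 0, -0.5, 0, 0, 0],
    [0, 0, 0, -0.5, 0, 0, 0],
    [0, 0, 0, -0.5, 0, 0, 0],
    [0, 0, 0, -0.5, 0, 0, 0],
    [0, 0, 0, -0.4, 0, 0, 0],
    [0, 0, 0, 0, 0, 0, 0],
    [0, 0, 0, 0, 0, 0, 0],
  ],
)

```text
time: 16.3
tool_pos: [0.6033, -0.0217, 0.1002]
ee_rot: [3.141, -0.0, -0.371]
wrist_force: [0.4, -0.3, -3.8]
width: 0.0457
```

Run:
```python
from h import *
o=sensors.get_obs();print(o["tool_pos"],o["ee_rot"],o["wrist_force"])
s=eyes.snapshot("side");w=eyes.snapshot("wrist");c=eyes.get_calibration("side")
print([((proj(c,(.590,-.043,z))-[310,175])*5).round() for z in(.07,.085,.16)])
cv2.imwrite("pics/s3.png",np.hstack([cv2.resize(s[175:255,310:390],(400,400),interpolation=cv2.INTER_CUBIC),cv2.resize(w[100:300,220:420],(400,400))]))
```

```text
[ 0.60326236 -0.02166162  0.10023203] [ 3.14060960e+00 -2.43391774e-04 -3.71448352e-01] [ 0.3977078  -0.3396404  -3.77191833]
[array([225., 275.]), array([225., 253.]), array([227., 139.])]
```

View pics/s3.png

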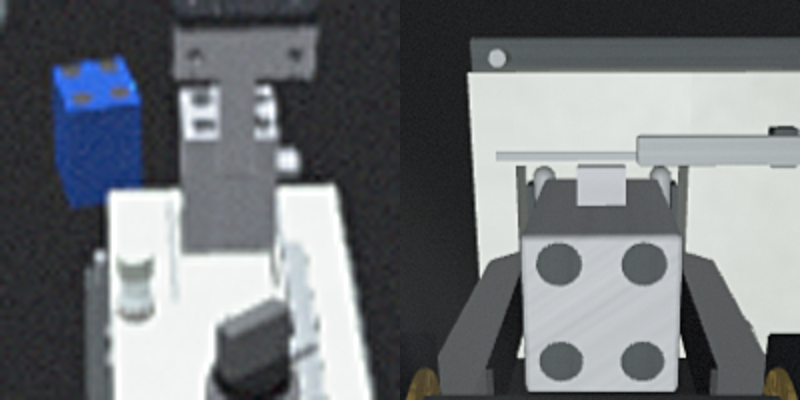

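The side view puts the block's foot edge at y≈252, where 253 is predicted for 15 mm above the heater. The block is upright, over its well, and force shows only its weight. I hand the job in.

```bash
python3 -c "
from bench import job,sensors
print(job.close_job()); o=sensors.get_obs(); print(o['time'],o['tool_pos'],o['wrist_force'],o['width'])"
```

```text
the job is handed in; nothing more can be done
None
the job is handed in; nothing more can be done
```

The block is out of the heater and held upright over its well, about 15 mm clear of the heater's top. I handed the job in after about 16 s of the 58 s allowed.

- **Latch:** I twisted the knob clockwise to its stop (the wrist read 0.6 N m) and released it. A picture then showed the knob back at rest and the latch bar clear of the lug.
- **Rocking:** I gripped the block and rocked it about ±4.6° in seven swings, easing it up. The highest downward pull read between moves was about 9 N, against the 26 N that would lift the heater. I then levelled the block and raised it.
- **Last checks:** The force on the tool was about 3.8 N, roughly the block's own weight, and the grip width was 45.7 mm. The foot edge appeared within 1 px of where 15 mm of clearance puts it. The heater looked down on its plate and the vial undisturbed. I did not check the bench bystanders in a final picture, though I touched none of them.
- **What disagreed:** The fingertips sit about 32 mm above the reported tool point. Because of that, my first grip on the knob closed on air just above the bar, with no contact force. I allowed for the difference after that.
- **Pictures:** I viewed 11, one over the budget.

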